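# Feel out the loose stopper in the tilt-out bin

### The job

Six identical studs stand on the floor of the pale grey tilt-out bin: five are moulded in, but one is a loose stopper that fell in there, and it looks just like the others. Feel across them to find the one that comes away, take it out and leave it lying in the narrow well of the orange feeding tray, and leave all the other things on the counter where they are.

Things in the scene. Friction and masses are not known exactly. Their poses are not given: they have to be found in the camera images.
- bin: Opaque pale grey plastic tilt-out bin, tipped open so that its floor is level; fixed. Outside 205 mm (its x) by 280 mm (y), rim 64 mm above the counter, walls and floor 5 mm. Front panel with a lip reaches to x = -120 mm, 66 mm high; a white strip of counter edge, 300 mm long, reaches to x = +122 mm, 70 mm high. Six studs stand on its floor. Origin: centre of the underside, on the counter; z up.
- tray: Orange silicone feeding tray, held to the counter by suction; fixed. 220 mm along its x by 170 mm along its y, rim 26 mm above the counter, walls 10 mm thick. A wall across it parts a large well (110 by 150 mm, -x side, holding the ramekin) from a narrow well (80 mm along x by 150 mm along y, +x side). Well floors are 5 mm above the counter. Origin: centre of the underside.
- well: The floor of the tray's narrow well, part of the tray; fixed. Origin on the counter under the centre of the narrow well (60 mm from the tray's origin along its +x), axes as the tray's.
- well_floor (a point): Centre of the narrow well's floor surface, 5 mm above the counter; axes as the tray's.
- seat0 (a point): Point on the bin's inner floor (5 mm above the counter) at the axis of one of the six identical round studs; part of the bin, axes as the bin's. Each stud: pale grey plastic, 26 mm across, 20 mm high, straight-sided to 17 mm, chamfered top.
- seat1 (a point): Point on the bin's inner floor (5 mm above the counter) at the axis of one of the six identical round studs; part of the bin, axes as the bin's. Five studs are moulded to the floor and do not give at all; one is loose, 18 to 35 g, and only stands there. Which one differs every time and cannot be seen.
- seat2 (a point): Point on the bin's inner floor (5 mm above the counter) at the axis of one of the six identical round studs; part of the bin, axes as the bin's. Neighbouring studs are 73 to 85 mm apart; the walls are 50 mm or more from a stud's axis.
- seat3 (a point): Point on the bin's inner floor (5 mm above the counter) at the axis of one of the six identical round studs; part of the bin, axes as the bin's. The point does not follow the loose stud when it is moved.
- seat4 (a point): Point on the bin's inner floor (5 mm above the counter) at the axis of one of the six identical round studs; part of the bin, axes as the bin's. Seen along the bin: seats 0, 2, 4 are the row at its -x side, 1, 3, 5 the row at its +x side, each from -y to +y.
- seat5 (a point): Point on the bin's inner floor (5 mm above the counter) at the axis of one of the six identical round studs; part of the bin, axes as the bin's. See seat0 to seat4.
- ramekin: Bystander: clear glass ramekin, 72 mm across, 40 mm high, standing in the tray's large well. Origin: centre of its underside.
- bowl: Bystander: stainless bowl, 130 mm across, 55 mm high. Origin: centre of its underside.
- spatula: Bystander: short wooden spatula, 200 mm long, lying crosswise beyond the bin. Origin: in the tool, which lies flat.
- mug: Bystander: white ceramic mug, 80 mm across, 90 mm high. Origin: centre of its underside.
- jar: Bystander: closed glass jar, 70 mm across, 90 mm high. Origin: centre of its underside.
- bottle: Bystander: white plastic bottle, 60 mm across, 170 mm high. Origin: centre of its underside.

How it is judged:
By the outcome, as a careful person would: the job done as asked, in the order asked, and still so for the second after the job is handed in, with the robot touching nothing.
It also fails if it takes over 67 s, if anything falls off the work surface, if the arm or the gripper's body presses on something with over 40 N, if the wrist force passes 120 N, or if a joint passes its speed limit or range.

### The arm

A 7-joint arm with a two-finger parallel gripper is mounted at the origin on the work surface. World frame = base frame: x ahead of the robot, y to its left, z up, the work surface at z = 0. Lengths are in m, angles in rad, forces in N, time in s.
With the tool pointing down it reaches from about 0.375 to 0.925 m from the base axis. Payload 3.1 kg.
Tool frame: the origin (TCP) lies at the very end of the fingers, on their centre line; the grasp point (between the pads) lies 19 mm behind it; z points along the fingers, y is the direction in which the jaws open and shut (so a half turn about z gives the same grasp; the last joint's range is limited). The gripper opens to 85 mm and grips with 20 to 120 N. Pads are 22 mm wide; open, the fingers measure 114 mm over their backs; the gripper's body (76 mm by 85 mm) begins 54 mm behind the grasp point. The pads swing forward as they close: fully open they stand 13 mm farther back than shut.
Start: joints at [-1.37, 0.383, 0.044, 1.598, -0.018, 1.161, -0.05], TCP at [0.191, 0.621, 0.231] pointing down, gripper open.
Joint ranges: [-2.61, 2.61], [-0.41, 2.15], [-1.48, 1.57], [0, 2.5], [-1.57, 4.71], [0.05, 1.97], [-2.85, 2.85]. Speed limits (rad/s): [2.79, 2.79, 3.14, 3.14, 3.14, 3.14, 3.14].

### API

Orientations are given as [roll, pitch, yaw] about the fixed x, y, z axes, in that order (R = Rz(yaw) Ry(pitch) Rx(roll)).
In Python, from cell import arm gives the robot as it stands.
- The arm moves only by the shell command python3 -m jog 'ROWS' [OPENING]. ROWS is JSON, a list of rows, each a list of 4 numbers: the shift along the world's x, y, z in mm, then the turn about the world's z in degrees. A call has 1 to 12 rows; each row is the pose to reach, as a shift and turn from the pose commanded when the call began; what a row does not reach only later rows make up. A row lasts 1/10 s, in which the tool goes at most 50 mm and 8.59 degrees, less where a joint would pass 70% of its speed; a pose out of reach is approached as far as the arm can. A call with a gripper value outside its range is refused whole. OPENING is the closure in counts, from 0 (fully open) to 255 (shut), set as the call begins (- or left out, the last holds). The fingers move at their own pace and stop on an object; the grip force is fixed at half the most. Time passes only in rows, so rows that repeat a pose let the fingers close. It gives the time, the measured TCP pose, the force and the opening at its end, in the units of the state.
- arm.state(): the state, without advancing time (a new reading comes with each control period).
- arm.grab_frame(name): name is "side" or "top"; returns a dict with "img" (420x560x3 uint8, red, green, blue), "fx", "fy", "cx", "cy" (pixels), "xyz" and "rotation" of the camera in the world. Camera axes: x right, y up, looking along -z (the intrinsics and any distortion apply to the point x, -y, -z); pixel columns grow to the right and rows downward; lengths in m; the calibration is good to about 2 mm. A picture is of the moment at which its call begins. There is no depth.
- arm.close_job(): hands the job in, once; it reports no verdict.
Trained networks look in a picture, given as the dict that the camera call returned (one of the last four; its "shot" number tells which), for a name from the list of things; names that differ only in an ending like _2 or _b are one class to them, and where a whole thing is asked for, a point or a joint stands for the part that bears it (a point fixed in the world has none). Each returns a list of dicts, best first, with "p" (0 to 1); they miss things now and then, are a little off and sometimes report something else, mostly with a low value. They report only what shows in the picture. A call takes as long as a camera call.
- arm.find_in(picture, thing): "extent" ([centre column, centre row, width, height] in pixels, round what is visible of it).
- arm.regions_of(picture, thing): "pixels" (420x560 bool, what is visible of it) and "extent" ([centre column, centre row, width, height] in pixels, round what is visible of it).
- arm.pinpoint(picture, thing): "at" ([column, row] in pixels: a listed point, or the origin of a listed thing).
The state is a dict: "time": time; "joints": joint angles; "joint_velocities": joint speeds; "tau": joint torques, N m; "tool_pos": TCP position; "tcp_rot": TCP orientation; "ft_force": force on the tool from outside, world axes, zero at the start; "torque": the same for the moment, N m; "finger_gap": finger opening in m.
Only numpy, scipy, OpenCV 4.12 (cv2) and the standard library are available. Lean on these libraries where they do the work, as an engineer would, in place of code of your own. Each camera call takes 0.05 s, during which the arm holds its last target.

## Working session

There is one attempt and no reset: what is moved stays moved. The work goes in short steps, Python scripts to look and compute and a shell command to move; the robot and the scene stay as the last step left them, time stands still between calls to the robot, and variables do not carry over. Pictures are saved under pics/ and viewed, and the job is handed in when it is done.

```bash
ls; mkdir -p pics; python3 - <<'E'
from cell import arm
import cv2,numpy as np
s=arm.state();print(s['time'],s['tool_pos'],s['tcp_rot'],s['ft_force'],s['finger_gap'])
for n in("top","side"):
    f=arm.grab_frame(n);cv2.imwrite(f"pics/{n}0.png",f["img"][:,:,::-1]);print(n,f['xyz'],np.round(f['rotation'],3).tolist(),f['fx'],f['fy'],f['cx'],f['cy'],[k for k in f])
    for t in["seat0","seat1","seat2","seat3","seat4","seat5","bin","tray","well_floor","ramekin","bowl","spatula","mug","jar","bottle"]:
        r=arm.pinpoint(f,t);print(t,[(np.round(q['at'],1).tolist(),round(q['p'],2)) for q in r[:2]])
E
```

```text
pics
0.0 [0.19102663 0.62028252 0.22985566] [-3.13888913e+00  1.18609542e-04  2.84290213e+00] [0.09858148 0.26573735 0.12836479] 0.08532348381882651
top [0.50038785 0.11217108 1.3380136 ] [0.084, -0.016, -1.579] 474.7662227106713 474.7662227106713 275.6663567189464 207.6881920966639 ['img', 'fx', 'fy', 'cx', 'cy', 'xyz', 'rotation', 'shot']
seat0 [([239.3, 265.6], 0.95), ([243.3, 240.6], 0.94)]
seat1 [([239.3, 265.6], 0.95), ([243.3, 240.6], 0.94)]
seat2 [([239.3, 265.6], 0.95), ([243.3, 240.6], 0.94)]
seat3 [([239.3, 265.6], 0.95), ([243.3, 240.6], 0.94)]
seat4 [([239.3, 265.6], 0.95), ([243.3, 240.6], 0.94)]
seat5 [([239.3, 265.6], 0.95), ([243.3, 240.6], 0.94)]
bin [([240.3, 252.7], 0.97)]
tray [([400.8, 248.4], 0.77), ([237.8, 265.2], 0.49)]
well_floor [([392.6, 225.0], 0.64)]
ramekin [([391.4, 264.5], 0.69), ([213.0, 240.1], 0.45)]
bowl [([349.6, 150.0], 0.56)]
spatula [([272.9, 148.4], 0.84)]
mug [([131.0, 232.2], 0.6)]
jar []
bottle [([158.0, 193.2], 0.7)]
side [ 0.51077757 -0.48497428  0.78310453] [0.664, 0.011, -0.182] 386.67171176891236 386.67171176891236 276.28246253650883 202.34810509367696 ['img', 'fx', 'fy', 'cx', 'cy', 'xyz', 'rotation', 'shot']
seat0 [([208.2, 167.8], 0.97), ([238.2, 188.8], 0.96)]
seat1 [([208.2, 167.8], 0.97), ([238.2, 188.8], 0.96)]
seat2 [([208.2, 167.8], 0.97), ([238.2, 188.8], 0.96)]
seat3 [([208.2, 167.8], 0.97), ([238.2, 188.8], 0.96)]
seat4 [([208.2, 167.8], 0.97), ([238.2, 188.8], 0.96)]
seat5 [([208.2, 167.8], 0.97), ([238.2, 188.8], 0.96)]
bin [([223.3, 192.1], 0.96), ([239.1, 208.7], 0.75)]
tray [([255.7, 358.1], 0.63)]
well_floor [([282.2, 352.3], 0.71)]
ramekin [([225.1, 348.5], 0.6)]
bowl [([362.8, 275.8], 0.76)]
spatula [([345.2, 198.9], 0.58)]
mug [([235.2, 113.8], 0.84)]
jar [([191.8, 131.3], 0.59)]
bottle []
```

View pics/top0.png

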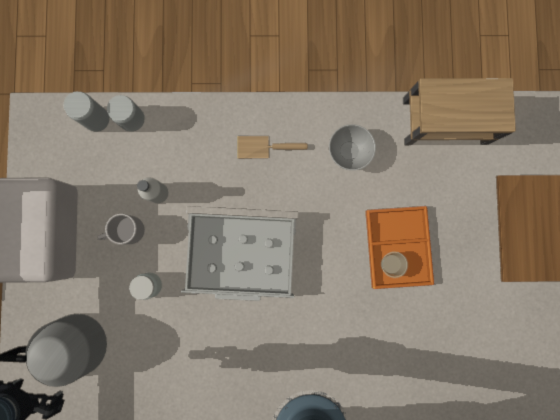

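View pics/side0.png

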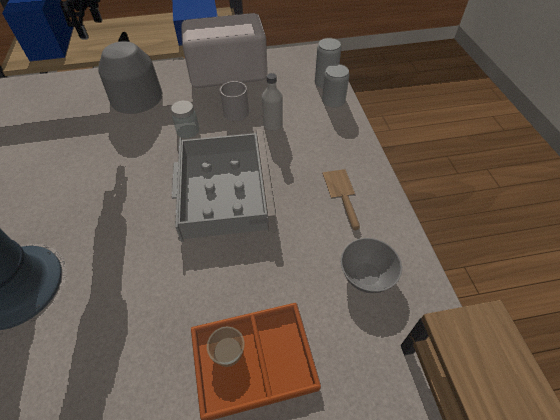

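```bash
cat > h.py <<'E'
import numpy as np,cv2
from scipy.spatial.transform import Rotation as R
from cell import arm
def world(f,uv,z):
    uv=np.atleast_2d(uv).astype(float)
    d=np.c_[(uv[:,0]-f['cx'])/f['fx'],-(uv[:,1]-f['cy'])/f['fy'],-np.ones(len(uv))]
    d=d@R.from_euler('xyz',f['rotation']).as_matrix().T
    o=np.array(f['xyz']);return o+d*((z-o[2])/d[:,2])[:,None]
def proj(f,P):
    q=(np.atleast_2d(P)-np.array(f['xyz']))@R.from_euler('xyz',f['rotation']).as_matrix()
    return np.c_[f['cx']+f['fx']*q[:,0]/-q[:,2],f['cy']-f['fy']*q[:,1]/-q[:,2]]
E
python3 - <<'E'
from h import *
for n in("top","side"):
    f=arm.grab_frame(n);print(n)
    for q in arm.pinpoint(f,"seat0"):print(np.round(q['at'],1),round(q['p'],2),np.round(world(f,q['at'],.005)[0]*1000))
    for t,z in[("bin",0),("tray",0),("well_floor",.005),("ramekin",.005),("bowl",0),("spatula",0),("mug",0),("jar",0),("bottle",0)]:
        for q in arm.pinpoint(f,t)[:2]:print(t,round(q['p'],2),np.round(world(f,q['at'],z)[0]*1000))
E
```

```text
top
[208.1 271. ] 0.84 [437. 279.   5.]
[241.1 240.5] 0.83 [521. 188.   5.]
[266.9 270.5] 0.79 [437. 116.   5.]
[213.6 238.6] 0.79 [527. 264.   5.]
[240.2 266.8] 0.73 [448. 190.   5.]
[268.8 241.1] 0.63 [519. 110.   5.]
[149.2 282.1] 0.31 [408. 442.   5.]
[389.5 269.3] 0.29 [ 437. -227.    5.]
bin 0.57 [482. 187.   0.]
tray 0.97 [ 498. -260.    0.]
well_floor 0.63 [ 565. -241.    5.]
well_floor 0.56 [529. 263.   5.]
ramekin 0.68 [ 444. -224.    5.]
bowl 0.69 [ 781. -122.    0.]
bowl 0.66 [ 562. -248.    0.]
spatula 0.77 [786. 100.   0.]
spatula 0.64 [ 776. -117.    0.]
mug 0.56 [543. 498.   0.]
jar 0.97 [400. 436.   0.]
bottle 0.67 [656. 425.   0.]
bottle 0.42 [445. 271.   0.]
side
[240.5 185.8] 0.9 [529. 188.   5.]
[213.1 189.2] 0.86 [457. 190.   5.]
[206.9 168.7] 0.83 [446. 267.   5.]
[207.3 212.9] 0.81 [436. 115.   5.]
[237.7 212.9] 0.6 [511. 101.   5.]
bin 0.66 [480. 182.   0.]
tray 0.76 [ 499. -254.    0.]
well_floor 0.66 [ 558. -255.    5.]
well_floor 0.57 [ 501. -259.    5.]
ramekin 0.88 [ 449. -223.    5.]
bowl 0.94 [ 767. -124.    0.]
spatula 0.67 [784. 101.   0.]
spatula 0.62 [554. 471.   0.]
mug 0.85 [547. 485.   0.]
mug 0.57 [513. 190.   0.]
jar 0.57 [420. 439.  -0.]
bottle 0.78 [652. 430.  -0.]
```

```bash
python3 - <<'E'
from h import *
a=arm.grab_frame("top");b=arm.grab_frame("side")
A=cv2.resize(a['img'][200:310,175:310],None,fx=5.5,fy=5.5,interpolation=cv2.INTER_CUBIC)
B=cv2.resize(b['img'][125:245,165:285],None,fx=5,fy=5,interpolation=cv2.INTER_CUBIC)
cv2.imwrite('pics/ztop.png',A[:,:,::-1]);cv2.imwrite('pics/zside.png',B[:,:,::-1])
E
```

```text
(no output)
```

View pics/ztop.png

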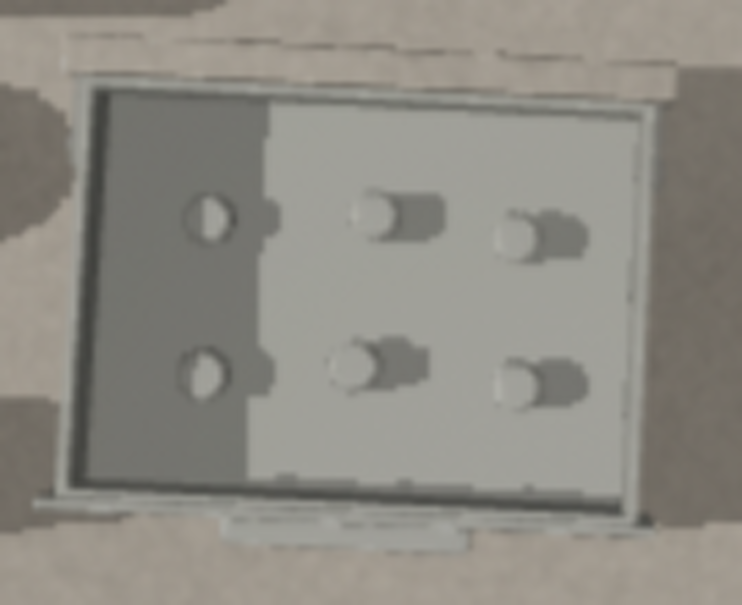

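View pics/zside.png

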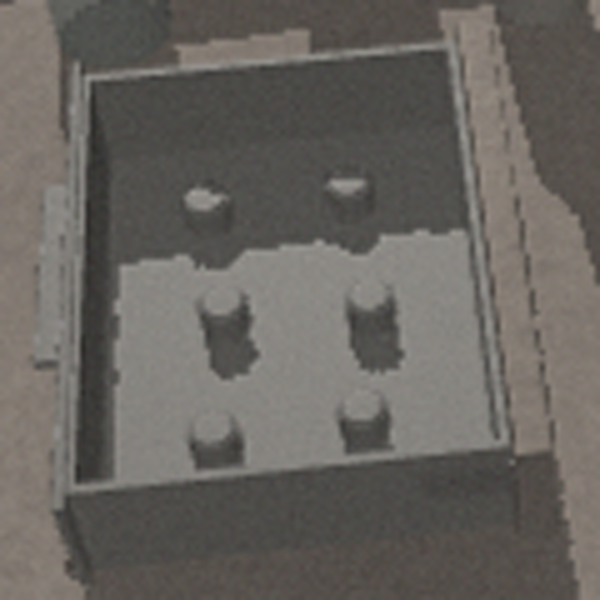

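```bash
python3 - <<'E'
from h import *
a=arm.grab_frame("top");b=arm.grab_frame("side")
T=np.array([(515,385),(515,238),(355,366),(373,216),(204,374),(210,217)])/5.5+[175,200]
S=np.array([(215,426),(363,406),(223,302),(371,298),(207,200),(349,186)])/5+[165,125]
wa=world(a,T,.024)*1000;wb=world(b,S,.024)*1000
print(np.round(np.c_[wa[:,:2],wb[:,:2]]));m=(wa+wb)/2
print(np.round(m[:,:2],1))
for i in range(6): print([round(float(np.hypot(*(m[i]-m[j])[:2]))) for j in range(6)])
# rim corners top
C=np.array([(85,80),(652,108),(632,518),(62,492)])/5.5+[175,200]
print(np.round(world(a,C,.064)*1000))
CB=np.array([(72,488),(508,445),(450,45),(85,75)])/5+[165,125]
print(np.round(world(b,CB,.064)*1000))
cv2.imwrite('pics/ztray.png',cv2.resize(a['img'][195:300,355:445],None,fx=5.5,fy=5.5,interpolation=cv2.INTER_CUBIC)[:,:,::-1])
cv2.imwrite('pics/ztrays.png',cv2.resize(b['img'][295:420,180:330],None,fx=5,fy=4.8,interpolation=cv2.INTER_CUBIC)[:,:,::-1])
E
```

```text
[[439. 111. 440. 108.]
 [512. 111. 513. 107.]
 [449. 191. 450. 188.]
 [524. 182. 526. 176.]
 [446. 266. 447. 263.]
 [524. 263. 524. 258.]]
[[439.7 109.8]
 [512.9 108.8]
 [449.8 189.5]
 [525.  179. ]
 [446.7 264.4]
 [524.1 260.8]]
[0, 73, 80, 110, 155, 173]
[73, 0, 102, 71, 169, 152]
[80, 102, 0, 76, 75, 103]
[110, 71, 76, 0, 116, 82]
[155, 169, 75, 116, 0, 77]
[173, 152, 103, 82, 77, 0]
[[591. 320.  64.]
 [575.  43.  64.]
 [377.  55.  64.]
 [392. 330.  64.]]
[[377.  54.  64.]
 [576.  40.  64.]
 [590. 315.  64.]
 [392. 329.  64.]]
```

View pics/ztray.png

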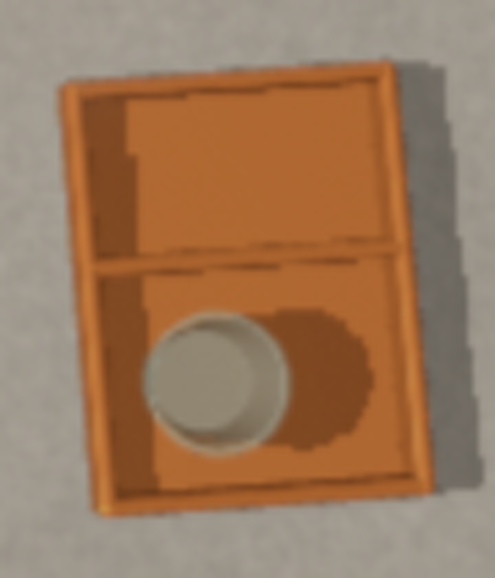

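View pics/ztrays.png

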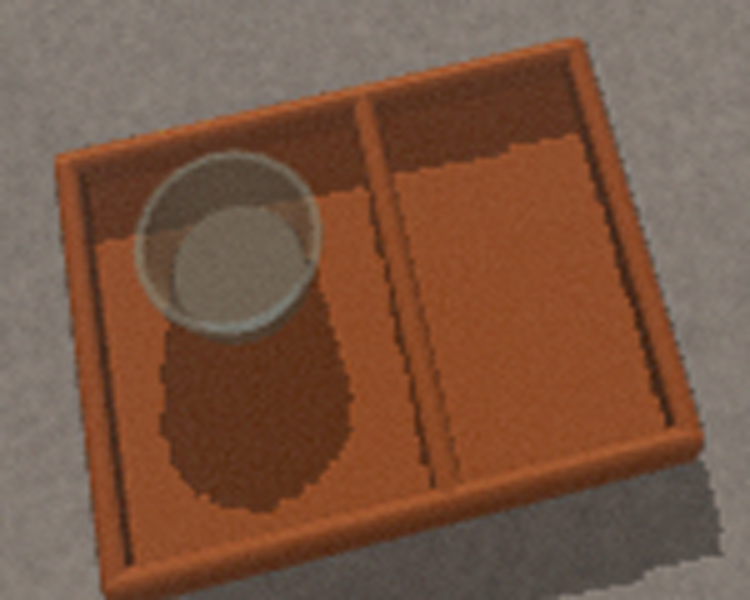

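```bash
python3 - <<'E'
from h import *
a=arm.grab_frame("top");b=arm.grab_frame("side")
T=np.array([(62,86),(390,64),(432,490),(98,514)])/5.5+[355,195]
S=np.array([(58,158),(582,42),(702,440),(108,598)])/[5,4.8]+[180,295]
t=world(a,T,.026)*1000;s=world(b,S,.026)*1000
print(t.round(),t.mean(0));print(s.round(),s.mean(0))
y=np.radians(5);c=(t.mean(0)+s.mean(0))/2;print(c+60*np.array([np.cos(y),np.sin(y),0]))
print(arm.state()['time'])
E
python3 -m jog '[[0,0,0,0],[0,0,0,0]]' 100
```

```text
[[ 601. -161.   26.]
 [ 611. -329.   26.]
 [ 397. -342.   26.]
 [ 386. -174.   26.]] [ 498.52232404 -251.59210289   26.        ]
[[ 387. -181.   26.]
 [ 602. -170.   26.]
 [ 611. -332.   26.]
 [ 396. -346.   26.]] [ 499.25107835 -257.12529443   26.        ]
[ 558.65838308 -249.1293541    26.        ]
3.0
time: 3.2
tool_pos: [0.1913, 0.6212, 0.2313]
tcp_rot: [-3.142, -0.0, 2.843]
ft_force: [0.8, 0.2, -0.3]
finger_gap: 0.0593
```

```bash
python3 -m jog '[[28,-40,0,3],[57,-80,0,6],[85,-119,0,9],[114,-159,0,12],[142,-199,0,14],[171,-238,0,14],[199,-278,0,14],[228,-318,0,14],[256,-357,0,14],[256,-357,0,14]]' 125
```

```text
time: 4.2
tool_pos: [0.4526, 0.2556, 0.2319]
tcp_rot: [-3.139, 0.003, 3.073]
ft_force: [-0.2, 0.1, 0.7]
finger_gap: 0.0436
```

```bash
python3 -m jog '[[0,0,0,0],[0,0,0,0]]'; python3 - <<'E'
from h import *
f=arm.grab_frame("top");cv2.imwrite('pics/t1.png',cv2.resize(f['img'][180:320,160:320],None,fx=4,fy=4)[:,:,::-1])
f=arm.grab_frame("side");cv2.imwrite('pics/s1.png',cv2.resize(f['img'][60:260,140:300],None,fx=3,fy=3)[:,:,::-1])
E
```

```text
time: 4.4
tool_pos: [0.4465, 0.2656, 0.2313]
tcp_rot: [3.141, -0.001, 3.089]
ft_force: [0.1, 0.1, -0.1]
finger_gap: 0.0435
```

View pics/s1.png

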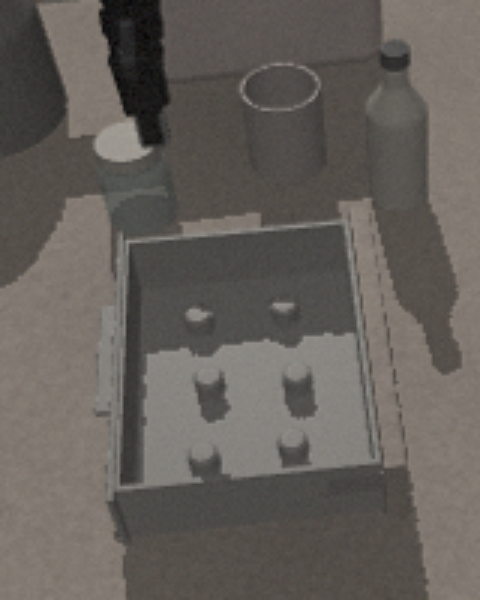

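```bash
python3 -m jog '[[0,-1,-45,0],[0,-1,-90,0],[0,-1,-135,0],[0,-1,-170,0],[0,-1,-190,0],[0,-1,-205,0],[0,-1,-215,0],[0,-1,-220,0],[0,-1,-223,0],[0,-1,-223,0],[0,-1,-223,0]]'; python3 - <<'E'
from h import *
f=arm.grab_frame("side");cv2.imwrite('pics/s2.png',cv2.resize(f['img'][60:260,140:300],None,fx=3,fy=3)[:,:,::-1])
E
```

```text
time: 5.6
tool_pos: [0.4479, 0.2637, 0.009]
tcp_rot: [3.141, 0.001, 3.087]
ft_force: [-0.5, 0.8, 0.0]
finger_gap: 0.0437
```

View pics/s2.png

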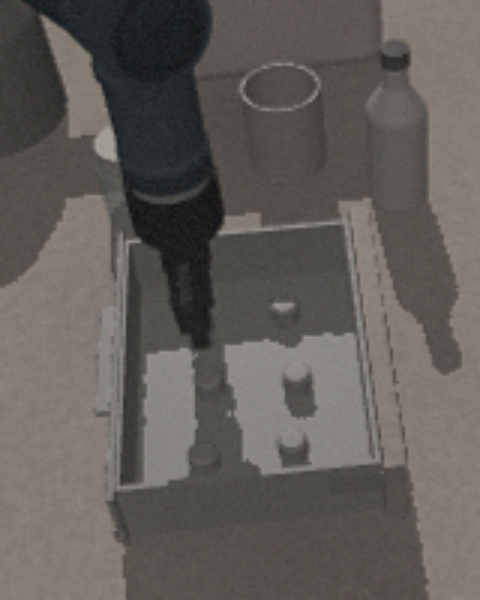

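```bash
python3 -m jog '[[0,3,0,0],[0,5,0,0],[0,6,0,0],[0,6,0,0]]';python3 -m jog '[[0,2,0,0],[0,2,0,0]]';python3 -m jog '[[0,2,0,0],[0,2,0,0]]';python3 -m jog '[[0,2,0,0],[0,2,0,0]]'
```

```text
time: 6.05
tool_pos: [0.4473, 0.2696, 0.0084]
tcp_rot: [3.141, 0.0, 3.088]
ft_force: [0.6, 0.1, 0.8]
finger_gap: 0.0432
time: 6.25
tool_pos: [0.4473, 0.27, 0.0082]
tcp_rot: [-3.14, -0.001, 3.086]
ft_force: [-1.2, -2.2, 1.4]
finger_gap: 0.044
time: 6.45
tool_pos: [0.4471, 0.2701, 0.0082]
tcp_rot: [-3.138, -0.002, 3.085]
ft_force: [-1.2, -6.8, 5.0]
finger_gap: 0.0433
time: 6.65
tool_pos: [0.4471, 0.27, 0.0081]
tcp_rot: [-3.135, -0.003, 3.083]
ft_force: [-2.8, -10.3, 6.7]
finger_gap: 0.0438
```

```bash
python3 -m jog '[[0,-12,0,0],[0,-13,20,0],[1,-14,35,0],[2,-45,37,0],[3,-75,37,0],[3,-87,35,0],[3,-88,20,0],[3,-88,5,0],[3,-88,0,0],[3,-84,0,0],[3,-82,0,0],[3,-82,0,0]]';python3 -m jog '[[0,2,0,0],[0,2,0,0]]';python3 -m jog '[[0,2,0,0],[0,2,0,0]]';python3 -m jog '[[0,2,0,0],[0,2,0,0]]'
```

```text
time: 7.85
tool_pos: [0.451, 0.1947, 0.0089]
tcp_rot: [3.14, 0.001, 3.089]
ft_force: [0.0, -0.8, 0.3]
finger_gap: 0.0441
time: 8.05
tool_pos: [0.4507, 0.1959, 0.0087]
tcp_rot: [3.141, 0.001, 3.088]
ft_force: [-0.3, 0.3, 1.0]
finger_gap: 0.0436
time: 8.25
tool_pos: [0.4504, 0.1976, 0.0084]
tcp_rot: [3.141, 0.0, 3.087]
ft_force: [-0.5, 0.0, 0.2]
finger_gap: 0.0432
time: 8.45
tool_pos: [0.4503, 0.1995, 0.0083]
tcp_rot: [3.141, 0.0, 3.088]
ft_force: [-0.1, -0.2, -0.2]
finger_gap: 0.0433
```

```bash
python3 -m jog '[[0,2,0,0],[0,2,0,0]]';python3 -m jog '[[0,2,0,0],[0,2,0,0]]';python3 -m jog '[[0,2,0,0],[0,2,0,0]]'
```

```text
time: 8.65
tool_pos: [0.4503, 0.2007, 0.0082]
tcp_rot: [-3.141, -0.0, 3.087]
ft_force: [-0.1, -0.2, 0.6]
finger_gap: 0.0438
time: 8.85
tool_pos: [0.4503, 0.2008, 0.0081]
tcp_rot: [-3.139, -0.001, 3.086]
ft_force: [0.7, -5.2, 0.9]
finger_gap: 0.0437
time: 9.05
tool_pos: [0.4503, 0.201, 0.008]
tcp_rot: [-3.136, -0.001, 3.085]
ft_force: [0.0, -8.1, 4.6]
finger_gap: 0.0436
```

```bash
python3 -m jog '[[0,-12,0,0],[0,-13,20,0],[-1,-14,35,0],[-5,-50,37,0],[-10,-82,37,0],[-10,-94,35,0],[-10,-95,20,0],[-10,-95,5,0],[-10,-95,0,0],[-10,-92,0,0],[-10,-90,0,0],[-10,-90,0,0]]';python3 -m jog '[[0,2,0,0],[0,2,0,0]]';python3 -m jog '[[0,2,0,0],[0,2,0,0]]';python3 -m jog '[[0,2,0,0],[0,2,0,0]]';python3 -m jog '[[0,2,0,0],[0,2,0,0]]';python3 -m jog '[[0,2,0,0],[0,2,0,0]]'
```

```text
time: 10.25
tool_pos: [0.441, 0.1164, 0.0088]
tcp_rot: [3.141, 0.001, 3.088]
ft_force: [0.0, 0.2, -0.4]
finger_gap: 0.0444
time: 10.45
tool_pos: [0.4407, 0.1178, 0.0087]
tcp_rot: [3.141, 0.001, 3.088]
ft_force: [-0.2, 0.4, -0.6]
finger_gap: 0.0434
time: 10.65
tool_pos: [0.4405, 0.119, 0.0084]
tcp_rot: [-3.141, 0.0, 3.087]
ft_force: [-0.3, -0.2, 0.8]
finger_gap: 0.0434
time: 10.85
tool_pos: [0.4404, 0.1193, 0.0083]
tcp_rot: [-3.139, -0.0, 3.086]
ft_force: [-0.3, -4.7, 2.7]
finger_gap: 0.0436
time: 11.05
tool_pos: [0.4405, 0.1194, 0.0083]
tcp_rot: [-3.138, -0.0, 3.085]
ft_force: [0.2, -8.0, 3.7]
finger_gap: 0.0435
time: 11.25
tool_pos: [0.4404, 0.1195, 0.0082]
tcp_rot: [-3.135, -0.001, 3.084]
ft_force: [0.5, -11.5, 4.7]
finger_gap: 0.0434
```

```bash
python3 -m jog '[[0,-14,0,0],[0,-14,20,0],[3,-14,35,0],[35,-15,37,0],[60,-16,37,0],[72,-16,35,0],[73,-16,20,0],[73,-16,5,0],[73,-16,0,0],[73,-13,0,0],[73,-11,0,0],[73,-11,0,0]]';python3 -m jog '[[0,2,0,0],[0,2,0,0]]';python3 -m jog '[[0,2,0,0],[0,2,0,0]]';python3 -m jog '[[0,2,0,0],[0,2,0,0]]';python3 -m jog '[[0,2,0,0],[0,2,0,0]]';python3 -m jog '[[0,2,0,0],[0,2,0,0]]'
```

```text
time: 12.45
tool_pos: [0.5133, 0.1151, 0.0086]
tcp_rot: [3.141, 0.0, 3.088]
ft_force: [0.2, 0.4, -0.4]
finger_gap: 0.0438
time: 12.65
tool_pos: [0.5137, 0.1168, 0.0088]
tcp_rot: [3.141, 0.001, 3.088]
ft_force: [-0.5, -0.3, 0.4]
finger_gap: 0.0437
time: 12.85
tool_pos: [0.5135, 0.1187, 0.0085]
tcp_rot: [3.141, 0.0, 3.088]
ft_force: [-0.6, -0.3, -0.6]
finger_gap: 0.0435
time: 13.05
tool_pos: [0.5133, 0.1205, 0.0083]
tcp_rot: [3.141, 0.0, 3.087]
ft_force: [-0.8, 0.8, 0.6]
finger_gap: 0.0436
time: 13.25
tool_pos: [0.5133, 0.1225, 0.0082]
tcp_rot: [3.141, -0.0, 3.088]
ft_force: [-0.2, 0.6, -0.2]
finger_gap: 0.0434
time: 13.45
tool_pos: [0.5133, 0.1246, 0.0082]
tcp_rot: [3.141, -0.0, 3.088]
ft_force: [0.4, -0.0, -0.5]
finger_gap: 0.0434
```

Expected contact at ~119 mm; no resistance by 124.6. I'll continue a bit, then look.

```bash
python3 -m jog '[[0,2,0,0],[0,2,0,0]]';python3 -m jog '[[0,2,0,0],[0,2,0,0]]'; python3 - <<'E'
from h import *
f=arm.grab_frame("side");cv2.imwrite('pics/s3.png',cv2.resize(f['img'][110:250,160:290],None,fx=4,fy=4,interpolation=cv2.INTER_CUBIC)[:,:,::-1])
E
```

```text
time: 13.65
tool_pos: [0.5133, 0.1266, 0.0083]
tcp_rot: [3.141, -0.0, 3.088]
ft_force: [-0.2, -0.2, -0.5]
finger_gap: 0.0432
time: 13.85
tool_pos: [0.5133, 0.1286, 0.0083]
tcp_rot: [3.141, 0.0, 3.088]
ft_force: [-0.6, -0.5, 0.5]
finger_gap: 0.044
```

View pics/s3.png

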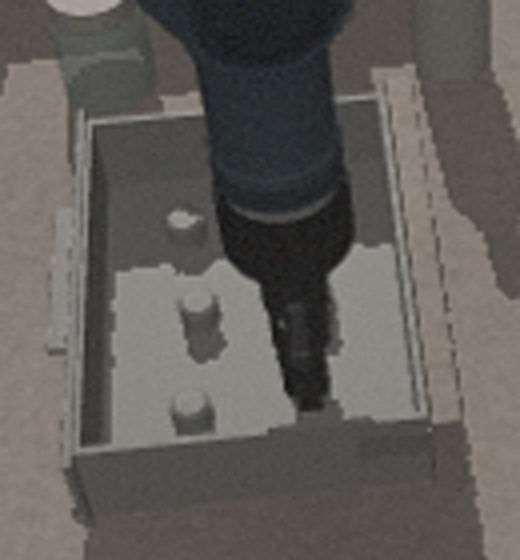

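```bash
python3 -m jog '[[0,0,-1,0],[0,0,-1,0],[0,0,-1,0],[0,0,-1,0],[0,0,-1,0],[0,0,-1,0]]' 255; python3 -m jog '[[0,-2,0,0],[0,-4,0,0],[0,-4,0,0]]'
```

```text
time: 14.5
tool_pos: [0.5137, 0.1282, 0.0075]
tcp_rot: [3.141, 0.001, 3.087]
ft_force: [-0.9, -0.2, 4.0]
finger_gap: 0.0232
time: 14.8
tool_pos: [0.5137, 0.1247, 0.0075]
tcp_rot: [3.141, 0.001, 3.087]
ft_force: [0.3, 2.4, 3.5]
finger_gap: 0.0236
```

```bash
python3 -m jog '[[0,0,3,0],[0,0,8,0],[0,0,15,0],[0,0,30,0],[0,0,50,0],[0,0,80,0],[0,0,110,0],[0,0,110,0]]';  python3 - <<'E'
from h import *
f=arm.grab_frame("side");cv2.imwrite('pics/s4.png',cv2.resize(f['img'][90:250,160:310],None,fx=3.7,fy=3.7,interpolation=cv2.INTER_CUBIC)[:,:,::-1])
E
```

```text
time: 15.6
tool_pos: [0.5174, 0.125, 0.1228]
tcp_rot: [3.137, 0.01, 3.086]
ft_force: [0.8, 0.3, -0.3]
finger_gap: 0.0232
```

View pics/s4.png

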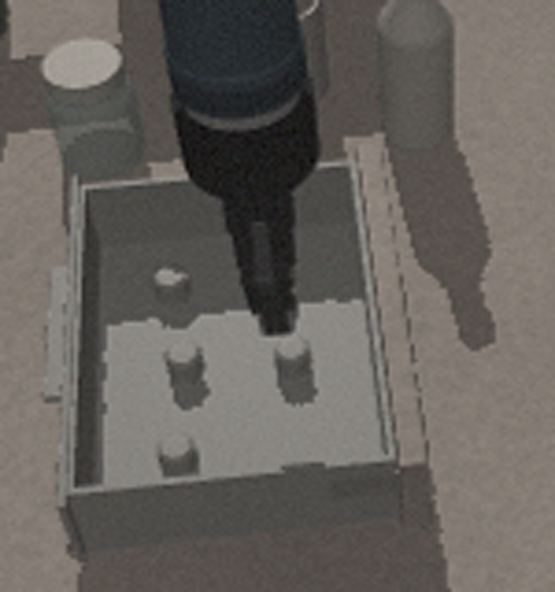

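```bash
python3 -m jog '[[3,-20,0,0],[8,-60,0,0],[13,-105,0,0],[19,-150,0,0],[25,-200,0,0],[31,-248,0,0],[36,-294,0,0],[41,-335,0,0],[44,-362,0,0],[46,-373,0,0],[46,-373,0,0],[46,-373,0,0]]'; python3 -m jog '[[0,0,-30,0],[0,0,-50,0],[0,0,-65,0],[0,0,-75,0],[0,0,-75,0]]'; python3 - <<'E'
from h import *
f=arm.grab_frame("side");cv2.imwrite('pics/s5.png',cv2.resize(f['img'][250:420,160:340],None,fx=3.5,fy=3.5,interpolation=cv2.INTER_CUBIC)[:,:,::-1])
f=arm.grab_frame("top");cv2.imwrite('pics/t5.png',cv2.resize(f['img'][180:320,180:460],None,fx=2.8,fy=2.8,interpolation=cv2.INTER_CUBIC)[:,:,::-1])
E
```

```text
time: 16.85
tool_pos: [0.5591, -0.2463, 0.1164]
tcp_rot: [3.139, -0.002, 3.089]
ft_force: [0.1, -0.1, -0.7]
finger_gap: 0.0232
time: 17.35
tool_pos: [0.5585, -0.2469, 0.0407]
tcp_rot: [3.14, -0.003, 3.089]
ft_force: [0.0, -0.4, 0.1]
finger_gap: 0.0235
```

View pics/s5.png

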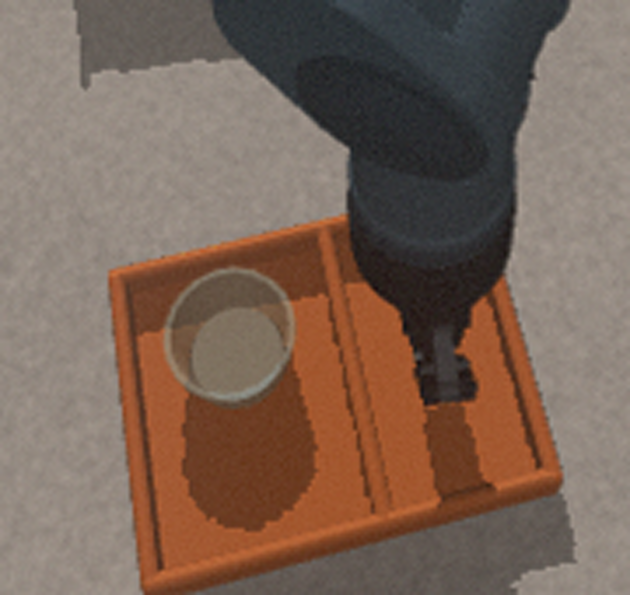

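View pics/t5.png

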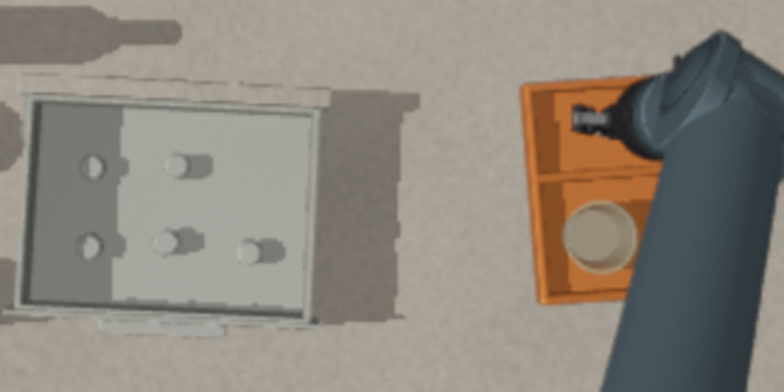

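```bash
python3 -m jog '[[0,0,-15,0],[0,0,-25,0],[0,0,-29,0],[0,0,-29,0],[0,0,-29,0]]'; python3 -m jog '[[0,0,-2,0],[0,0,-2,0],[0,0,-2,0]]'
```

```text
time: 17.95
tool_pos: [0.5592, -0.249, 0.0131]
tcp_rot: [-3.142, -0.0, 3.087]
ft_force: [-0.1, -0.9, -0.3]
finger_gap: 0.0234
time: 18.25
tool_pos: [0.5595, -0.2488, 0.0115]
tcp_rot: [-3.142, 0.0, 3.087]
ft_force: [-0.3, -0.1, 0.1]
finger_gap: 0.0236
```

```bash
python3 -m jog '[[0,0,-2,0],[0,0,-2,0]]'; python3 -m jog '[[0,0,-2,0],[0,0,-2,0]]'
```

```text
time: 18.45
tool_pos: [0.5592, -0.2487, 0.0091]
tcp_rot: [3.141, -0.0, 3.087]
ft_force: [-0.1, -0.3, -0.9]
finger_gap: 0.0231
time: 18.65
tool_pos: [0.5595, -0.2489, 0.0076]
tcp_rot: [3.142, 0.0, 3.087]
ft_force: [-0.8, 0.5, 0.8]
finger_gap: 0.0235
```

```bash
python3 -m jog '[[0,0,0,0],[0,0,0,0],[0,0,0,0],[0,0,0,0]]' 100; python3 -m jog '[[0,0,5,0],[0,0,15,0],[0,0,30,0],[0,0,60,0],[0,0,100,0],[-20,20,140,0],[-50,50,160,0],[-85,85,170,0],[-120,120,170,0],[-150,150,170,0],[-150,150,170,0]]'; python3 - <<'E'
from h import *
f=arm.grab_frame("side");cv2.imwrite('pics/s6.png',f['img'][:,:,::-1])
f=arm.grab_frame("top");cv2.imwrite('pics/t6.png',f['img'][:,:,::-1])
E
```

```text
time: 19.05
tool_pos: [0.5593, -0.2487, 0.0071]
tcp_rot: [3.142, -0.0, 3.087]
ft_force: [-0.3, 0.5, -0.2]
finger_gap: 0.052
time: 20.15
tool_pos: [0.4042, -0.0948, 0.1768]
tcp_rot: [3.137, -0.004, 3.092]
ft_force: [0.1, -0.5, 0.7]
finger_gap: 0.0523
```

View pics/s6.png

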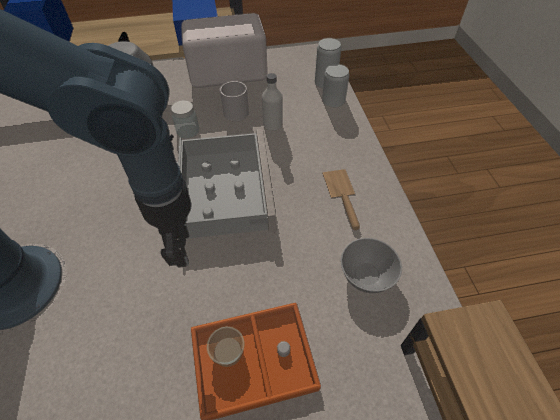

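View pics/t6.png

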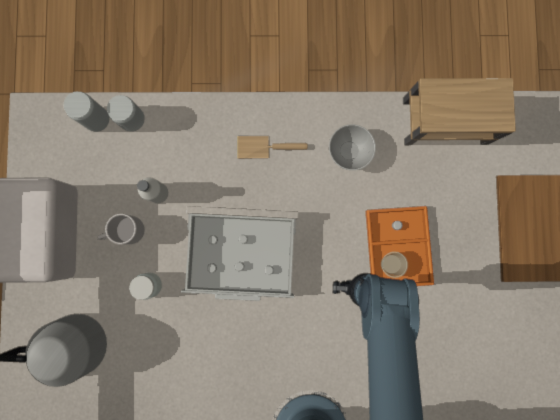

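```bash
python3 -m jog '[[0,0,0,0],[0,0,0,0],[0,0,0,0]]'; python3 - <<'E'
from cell import arm
print(arm.close_job())
E
```

```text
time: 20.55
tool_pos: [0.4102, -0.0998, 0.1776]
tcp_rot: [-3.141, 0.001, 3.085]
ft_force: [0.4, 0.5, 0.1]
finger_gap: 0.0519
the job is handed in; nothing more can be done
None
```

The loose stopper was the stud at seat 1. It now stands in the middle of the tray's narrow well, and I handed the job in at 20.55 s.

- **Finding it:** I lowered the half-open gripper around seats 4, 2, 0 and 1 in turn and pushed gently sideways. Seats 4, 2 and 0 stopped the tool and pushed back with about 8 to 12 N. Seat 1 slid with no resistance, so I did not test seats 3 and 5.
- **Moving it:** I gripped it, lifted it clear, carried it over and released it almost touching the well floor. The finger gap read about 23 mm on a 26 mm stud, which I did not explain, but the hold stayed steady.
- **Last checks:** Pictures from both cameras show five studs left in the bin and the stopper in the narrow well. By eye, the ramekin and the other things on the counter look unmoved. The arm was clear of everything, with force close to zero.

No check failed.

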